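Turn a keyed disc until its flat seats on the alignment bar, then swing the keeper over

ROBOT

A 6-joint arm with a two-finger parallel gripper is mounted at the origin on the work surface. World frame = base frame: x ahead of the robot, y to its left, z up, the work surface at z = 0. Lengths are in m, angles in rad, forces in N, time in s.
With the tool pointing down it reaches from about 0.35 to 0.925 m from the base axis. Payload 6.4 kg.
Tool frame: the origin (TCP) lies at the very end of the fingers, on their centre line; the grasp point (between the pads) lies ctrl.grip_depth behind it (ctrl.grip_depth is the distance from the TCP to the grasp point, in m); z points along the fingers, y is the direction in which the jaws open and shut (so a half turn about z gives the same grasp; the last joint's range is limited). The gripper opens to 94 mm and grips with 3 to 60 N. Pads are 16 mm wide; open, the fingers measure 119 mm over their backs; the gripper's body (75 mm by 177 mm) begins 78 mm behind the grasp point.
Start: joints at [-1.469, 0.245, 1.558, -0, 1.339, -0.174], TCP at [0.177, -0.625, 0.205] pointing down, gripper open.
Joint ranges: [-3.13, 3.13], [-1.02, 2.26], [0.13, 2.54], [-0.95, 4.09], [0.21, 2.88], [-2.74, 2.74]. Speed limits (rad/s): [2.57, 2.57, 3.14, 3.14, 3.14, 3.14].

INTERFACE

Orientations are given as a unit quaternion [w, x, y, z].
In Python, from station import ctrl gives the robot as it stands. The module is installed in compiled form; this text tells all that it offers.
- The arm moves only by the shell command python3 -m inch 'ROWS'. ROWS is JSON, a list of rows, each an object with "grip": the opening, from -1 (shut) to 1 (fully open); "translation": the shift along the world's x, y, z in mm, a list of three; "rot": the turn, a rotation vector about the world's x, y, z in degrees, a list of three. In form: [{"grip": grip, "translation": [dx, dy, dz], "rot": [ax, ay, az]}, ...]. A call has 1 to 20 rows; each row shifts and turns the commanded pose from where the row before left it; what a row does not reach is not made up. A row lasts 1/10 s, in which the tool goes at most 50 mm and 8.59 degrees, less where a joint would pass 70% of its speed; a pose out of reach is approached as far as the arm can. A call is refused whole if a number of a shift passes 50 or a number of a turn 8.59, either way. A call with a gripper value outside its range is refused whole. The fingers move at their own pace and stop on an object; the grip force is fixed at half the most. Time passes only in rows, so rows that do not move let the fingers close. It gives the time, the measured TCP pose, the force and the opening at its end, in the units of the state.
- ctrl.get_obs(): the state, without advancing time (a new reading comes with each control period).
- ctrl.grab_frame(name): name is "scene" or "top"; returns a dict with "img" (420x560x3 uint8, red, green, blue), "range_z" (420x560 float32, m along the optical axis (not along the pixel's ray), 0 where there is no reading), "K" (3x3 intrinsics, pixels), "distortion" ([k1, k2, p1, p2, k3] as OpenCV has them; the pictures are not rectified), "camera_from_world" (4x4, takes a point from world to camera coordinates). Camera axes: x right, y down, z forward; pixel columns grow to the right and rows downward; lengths in m; the calibration is good to about 2 mm. A picture is of the moment at which its call begins.
- ctrl.close_job(): hands the job in, once; it reports no verdict.
The state is a dict: "clock": time; "qpos": joint angles; "joint_velocities": joint speeds; "tau": joint torques, N m; "position": TCP position; "ee_rot": TCP orientation; "force": force on the tool from outside, world axes, zero at the start; "torque": the same for the moment, N m; "finger_gap": opening from 0.0 (shut) to 1.0 (fully open).
Only numpy, scipy, OpenCV 4.12 (cv2) and the standard library are available. Lean on these libraries where they do the work, as an engineer would, in place of code of your own. Each camera call takes 0.05 s, during which the arm holds its last target.

TASK

The aluminium disc on the jig's sprung turntable has one flat edge. Pressing on its face with a fingertip, lightly (always under 15 N), turn it until its flat lies flush against the white spring-loaded alignment bar all along (the bar is set slightly askew, so go by feel); then swing the red keeper arm fully round over the disc and let go, with the flat still flush. Leave the other things where they are.

Things in the scene. Friction and masses are not known exactly. Their poses are not given: they have to be found in the camera images.
- jig: keying jig on the table: grey base plate (top 12 mm above the origin, x -95 to 130, y -125 to 95 mm) with sprung turntable, white alignment bar, green spring housing behind it, red keeper arm. Origin: on the turntable's upright axis, 12 mm below the plate's top and 0 to 12 mm above the table. x points level from that axis along the bar's slide, away from the turntable, z up. Fixed.
- turntable_top (a point): middle of the turntable's upper face, under the disc, 40 mm above the jig's origin; fixed to the jig, axes as the jig's. The turntable turns endlessly either way with about 0.08 N m of friction, the disc with it. It is sprung: under load it starts to sink at 1 to 9 N (not known beforehand), then gains about 5 N per mm, and after 3 mm it is hard.
- disc_face (a point): centre of the aluminium disc's upper face, 48 mm above the jig's origin. The disc: 120 mm across, 8 mm thick, with one flat 72 mm long, 48 mm from the centre. x points from the centre to the middle of the flat (a red paint mark shows it), z up. The face is bare to the rim. Flush, this x points along the jig's x (same sense) but for the bar's unknown skew of up to 0.18 rad.
- disc: the same disc; origin at the centre of its underside, 40 mm above the jig's origin. Loose, centred by a boss with half a mm of play. Closed fingertips pressing 7 to 9 N some 42 mm from its centre and moved round the centre carry it with them: about 3 N along the path while the bar rubs the round rim, little just short of flush, 5 N or more past flush, where light fingertips slip (friction about 0.6).
- bar (a joint): travel in m of the slide that carries the white alignment bar (110 x 14 mm, top 52 mm above the jig's origin); springs push it with about 3 N towards the turntable's axis. The bar is set on its slide up to 0.18 rad askew either way, a different set each day, held tight. -0.001 to 0.0005: flat flush on the bar; about 0.012: riding on the round rim. It does not turn the disc by itself.
- keeper (a joint): angle in rad of the red keeper arm about its post at (-10, -95) mm in the jig's frame. 0: along the jig's -x, beside the disc; grows clockwise seen from above; 1.571: at its stop, along the jig's +y, tip over the disc. Arm 66 mm long, 14 mm wide, 53 to 61 mm above the jig's origin (5 mm above the disc). 0.05 N m of friction; stays where left.
- keeper_pin (a point): on the axis of the upright black pin on the keeper arm, 78 mm above the jig's origin, 45 mm from the post's axis; the pin is 12 mm thick, 61 to 95 mm above that origin. Can be pinched or pushed round.
- nipple: small brass hex nipple, 24 mm across and 24 mm high, standing on the jig's base plate; leave it alone. Origin: centre of its underside
- collar: small steel collar, 28 mm across, 10 mm high, lying on the jig's base plate; leave it alone. Origin: centre of its underside
- elbow: brass pipe elbow, about 54 mm long and 40 mm high; leave it alone. Origin: under its upright leg
- wrench: steel wrench lying on the table; leave it alone. Origin: centre of its underside
- blank: plain round steel disc, 90 mm across and 8 mm thick, lying on the table; not the one to align; leave it alone. Origin: centre of its underside
- jar: jar, 60 mm across and 90 mm high; leave it alone. Origin: centre of its underside
- carton: small cardboard carton, 90 x 70 x 55 mm; leave it alone. Origin: centre of its underside
Things that resemble listed ones, but are neither listed nor needed, are in the scene too. What is meant by the disc is not black, blue or green, and is the smaller of those in its own colour.

How it is judged:
By the outcome, as a careful person would: the job done as asked, in the order asked, and still so for the second after the job is handed in, with the robot touching nothing.
It also fails if it takes over 72 s, if anything falls off the work surface, if the arm or the gripper's body presses on something with over 40 N, if the wrist force passes 120 N, or if a joint passes its speed limit or range.

## Working session

There is one attempt and no reset: what is moved stays moved. The work goes in short steps, Python scripts to look and compute and a shell command to move; the robot and the scene stay as the last step left them, time stands still between calls to the robot, and variables do not carry over. Pictures are saved under pics/ and viewed, and the job is handed in when it is done.

```bash
ls; mkdir -p pics; python3 - <<'E'
from station import ctrl
import cv2,numpy as np
for n in ["scene","top"]:
    f=ctrl.grab_frame(n); cv2.imwrite(f"pics/{n}0.png",f["img"][:,:,::-1]); np.savez(f"{n}0.npz",**f); print(n,f["K"].tolist(),f["distortion"],np.round(f["camera_from_world"],4).tolist())
o=ctrl.get_obs(); print(o, ctrl.grip_depth)
E
```

```text
pics
scene [[518.6203588179627, 0.0, 289.55259678214355], [0.0, 518.6203588179627, 209.65687724850713], [0.0, 0.0, 1.0]] [-0.02644271  0.          0.          0.          0.        ] [[-0.6811, 0.7322, 0.0083, 0.3465], [0.3936, 0.3757, -0.839, -0.1126], [-0.6174, -0.5681, -0.5441, 1.8165], [0.0, 0.0, 0.0, 1.0]]
top [[452.653033472069, 0.0, 280.7399288436503], [0.0, 452.653033472069, 216.56471661752684], [0.0, 0.0, 1.0]] [0.00395405 0.         0.         0.         0.        ] [[-0.0068, -0.9998, 0.0185, -0.0377], [-0.9948, 0.0048, -0.102, 0.4893], [0.1019, -0.0191, -0.9946, 1.2622], [0.0, 0.0, 0.0, 1.0]]
{'clock': 0.1, 'qpos': array([-1.46914406e+00,  2.45756997e-01,  1.55886681e+00, -2.15037802e-05,
        1.33868343e+00, -1.74139634e-01]), 'joint_velocities': array([ 0.00027534, -0.0004569 , -0.00245447,  0.00077889, -0.00205272,
        0.00086342]), 'tau': array([-3.10248779e-04, -4.16916096e+01, -3.15525770e+01,  6.85958262e-02,
        3.10097588e-02, -6.41361976e-05]), 'position': array([ 0.1769214 , -0.62490799,  0.20446098]), 'ee_rot': array([-8.57110734e-04,  9.90506705e-01,  1.37461750e-01,  2.06101595e-05]), 'force': array([ 0.13891721,  0.27399806, -1.19735495]), 'torque': array([-0.02666668,  0.00270039, -0.00209739]), 'finger_gap': 1.00150253226258} 0.0188
```

View pics/scene0.png

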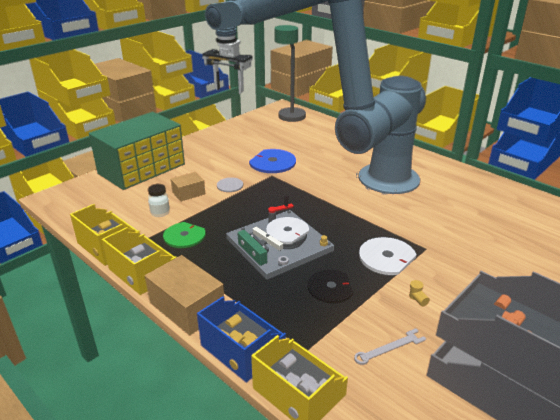

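View pics/top0.png

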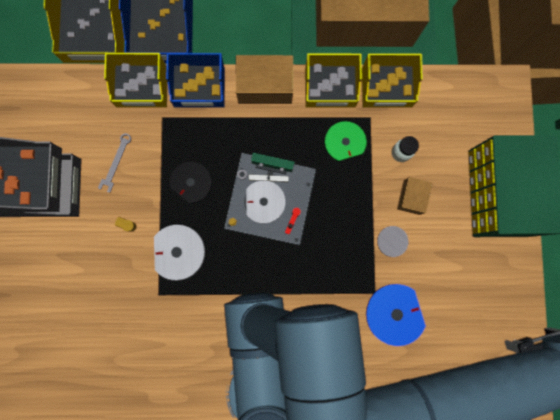

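Candidates (top): the small silver disc on the jig (264,201), large silver disc (178,252), black (190,181), green (346,140), blue (396,315) and the plain blank (393,241). By the description it is the smaller silver one on the jig. I'll check that in a close crop.

```bash
cat > h.py <<'E'
import numpy as np,cv2
def w(f,u,v,z=None):
    K,D,T=f["K"],f["distortion"],f["camera_from_world"]
    p=cv2.undistortPoints(np.array([[[u,v]]],float),K,D)[0,0]
    R,t=T[:3,:3],T[:3,3]; c=-R.T@t; d=R.T@np.array([p[0],p[1],1])
    if z is None:
        return c+d*float(f["range_z"][int(round(v)),int(round(u))])
    return c+d*(z-c[2])/d[2]
def pix(f,P):
    T=f["camera_from_world"]; q,_=cv2.projectPoints(np.atleast_2d(P).astype(float),cv2.Rodrigues(T[:3,:3])[0],T[:3,3],f["K"],f["distortion"]); return q[:,0]
E
python3 - <<'E'
import numpy as np,cv2
from h import *
f=np.load("top0.npz"); s=np.load("scene0.npz")
c=f["img"][145:250,215:325,::-1]; cv2.imwrite("pics/c1.png",cv2.resize(c,None,fx=5.4,fy=5.4,interpolation=cv2.INTER_CUBIC))
c=s["img"][185:285,215:345,::-1]; cv2.imwrite("pics/c2.png",cv2.resize(c,None,fx=6,fy=6,interpolation=cv2.INTER_CUBIC))
for n,u,v in [("disc",255,205),("disc",275,208),("plate",250,225),("plate",290,235),("mat",200,220),("table",120,260),("bar",262,178),("green",272,160)]: print(n,w(f,u,v).round(4))
E
```

```text
disc [0.5181 0.0313 0.0596]
disc [ 0.5098 -0.0241  0.0573]
plate [0.4662 0.0473 0.0158]
plate [ 0.4365 -0.0665  0.0234]
mat [0.4825 0.1918 0.0031]
table [ 0.3693  0.4185 -0.0005]
bar [0.5941 0.0117 0.0591]
green [ 0.6451 -0.0165  0.0594]
```

View pics/c1.png

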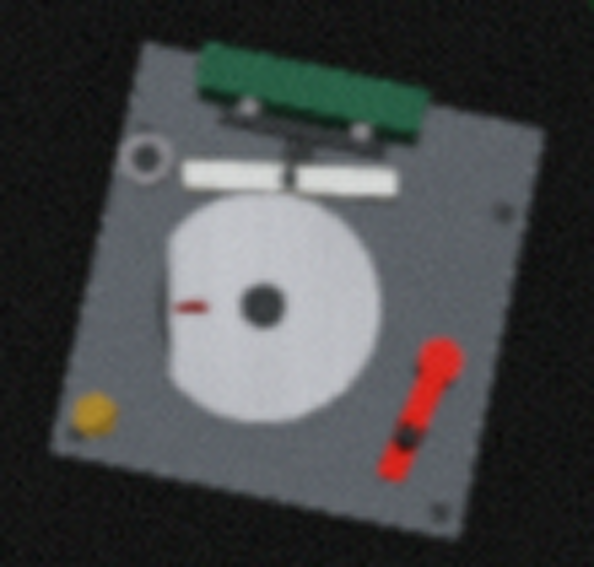

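View pics/c2.png

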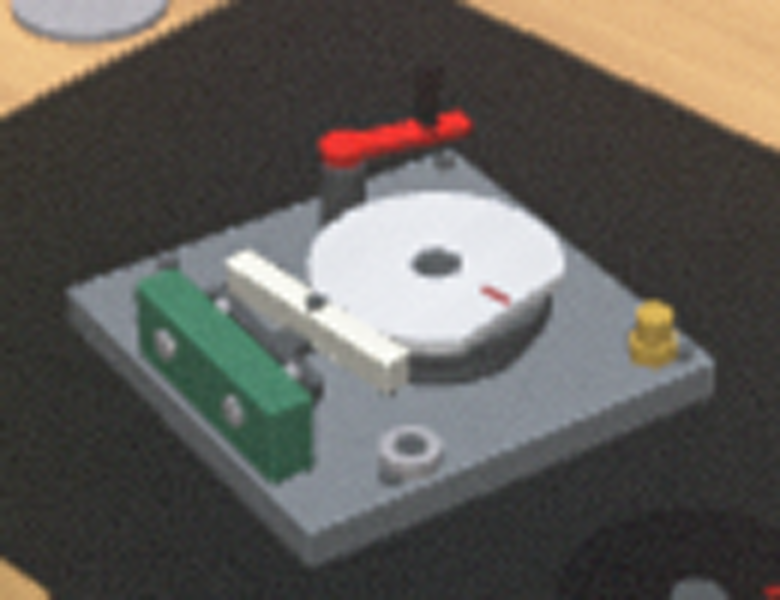

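The crop confirms it: a silver disc with its flat and red mark facing image left (mark near crop (192,307)). The keeper is at 0 beside it. Next I'll fit the jig's pose.

```bash
cat > fit.py <<'E'
import numpy as np,cv2
from h import *
from scipy.optimize import least_squares
f=np.load("top0.npz"); s=np.load("scene0.npz")
# pixel = crop/scale+offset -0.5 adj
T=lambda u,v:((u+.5)/5.4-.5+215,(v+.5)/5.4-.5+145)
S=lambda u,v:((u+.5)/6-.5+215,(v+.5)/6-.5+185)
P=np.array
obs=[(f,T(148,42),(130,95,12)),(f,T(543,127),(130,-125,12)),(f,T(460,538),(-95,-125,12)),(f,T(52,453),(-95,95,12)),
(f,T(263,305),(0,0,48)),(f,T(441,359),(-10,-95,61)),
(s,S(70,292),(130,-125,12)),(s,S(312,538),(130,95,12)),(s,S(713,362),(-95,95,12)),(s,S(437,262),(0,0,48))]
def res(p):
    x,y,z,a=p; R=P([[np.cos(a),-np.sin(a),0],[np.sin(a),np.cos(a),0],[0,0,1]])
    return np.concatenate([pix(F,R@P(o)/1000+P([x,y,z]))[0]-P(q) for F,q,o in obs])
r=least_squares(res,[.52,0,.008,-.2],loss='soft_l1'); print("jig",r.x.round(4)); print(res(r.x).reshape(-1,2).round(1).tolist())
x,y,z,a=r.x
g=lambda u,v,h:w(f,*T(u,v),z=z+h)
for h in (.048,):
    m=g(192,307,h);c=g(263,305,h);print("disc yaw",np.degrees(np.arctan2(*(m-c)[[1,0]])),c)
    a1,a2=g(171,240,h),g(171,378,h);d=a2-a1;print("flat normal",np.degrees(np.arctan2(*(d)[[1,0]]))-90+360, a1,a2)
b1,b2=g(183,163,.052),g(398,170,.052);d=b1-b2;print("bar normal",np.degrees(np.arctan2(d[1],d[0]))-90)
b1,b2=g(183,188,.052),g(398,195,.052);d=b1-b2;print("bar normal",np.degrees(np.arctan2(d[1],d[0]))-90,"jig",np.degrees(a))
# depth patches
for n,(u0,u1,v0,v1),F,h in [("disc",(270,280,195,212),f,48),("platetop",(236,243,205,215),f,12),("plate R",(300,310,185,200),f,12)]:
    zz=[w(F,u,v)[2] for u in range(u0,u1) for v in range(v0,v1)];print(n,np.median(zz)-h/1000)
E
python3 fit.py
```

```text
jig [ 0.5294  0.0081  0.005  -0.2138]
[[-1.0, 0.3], [0.1, 0.2], [-0.2, 0.1], [-0.2, -0.1], [0.1, 0.2], [-0.0, 0.1], [-1.1, -0.1], [-0.3, -0.3], [0.3, -0.2], [-0.6, 0.8]]
disc yaw 91.38807941407148 [0.52989994 0.00837953 0.05300519]
flat normal 90.05661207520637 [0.56405606 0.05589928 0.05300519] [0.492183   0.05582826 0.05300519]
bar normal -2.071506059865925
bar normal -2.080807991614975 jig -12.251178535470169
disc 0.007142546575243866
platetop 0.008223718705200233
plate R 0.007198031628186562
```

```bash
python3 -m inch '[{"grip":-1,"translation":[18,30,-3],"rot":[0,0,5]},{"grip":-1,"translation":[18,30,-3],"rot":[0,0,5]},{"grip":-1,"translation":[18,30,-3],"rot":[0,0,5]},{"grip":-1,"translation":[18,30,-3],"rot":[0,0,5]},{"grip":-1,"translation":[18,30,-3],"rot":[0,0,5]},{"grip":-1,"translation":[18,30,-3],"rot":[0,0,5]},{"grip":-1,"translation":[18,30,-3],"rot":[0,0,5]},{"grip":-1,"translation":[18,30,-3],"rot":[0,0,5]},{"grip":-1,"translation":[18,30,-3],"rot":[0,0,5]},{"grip":-1,"translation":[18,30,-3],"rot":[0,0,5]},{"grip":-1,"translation":[18,30,-3],"rot":[0,0,5]},{"grip":-1,"translation":[18,30,-3],"rot":[0,0,5]},{"grip":-1,"translation":[18,30,-3],"rot":[0,0,5]},{"grip":-1,"translation":[18,30,-3],"rot":[0,0,5]},{"grip":-1,"translation":[18,30,-3],"rot":[0,0,5]},{"grip":-1,"translation":[18,30,-3],"rot":[0,0,5]},{"grip":-1,"translation":[18,30,-3],"rot":[0,0,5]},{"grip":-1,"translation":[18,30,-3],"rot":[0,0,5]},{"grip":-1,"translation":[18,30,-3],"rot":[0,0,5]},{"grip":-1,"translation":[18,30,-3],"rot":[0,0,5]}]'
cat > st.py <<'E'
from station import ctrl
import numpy as np
from scipy.spatial.transform import Rotation as R
o=ctrl.get_obs();q=o["ee_rot"];M=R.from_quat(np.r_[q[1:],q[0]]).as_matrix()
p=o["position"];C=np.array([.5295,.0082])
d=p[:2]-C
print("t",o["clock"],"p",(p*1000).round(2),"r",(np.hypot(*d)*1000).round(1),"phi",np.degrees(np.arctan2(d[1],d[0])).round(1),"F",o["force"].round(2),"tq",o["torque"].round(3),"gap",round(o["finger_gap"],3))
print("q",o["qpos"].round(3),"toolyaw_y",np.degrees(np.arctan2(M[1,1],M[0,1])).round(1),"z",M[:,2].round(4))
E
python3 st.py
```

```text
clock: 2.1
position: [0.5373, -0.024, 0.145]
ee_rot: [-0.0, 0.53, 0.848, -0.0]
force: [-0.7, -0.6, 0.1]
finger_gap: 0.007
t 2.1 p [537.29 -23.95 144.97] r 33.1 phi -76.4 F [-0.75 -0.58  0.11] tq [-0.045 -0.096  0.079] gap 0.007
q [-0.255  0.047  1.894 -0.     1.201 -0.71 ] toolyaw_y 26.0 z [-6.e-04  1.e-04 -1.e+00]
```

```bash
python3 -m inch '[{"grip":-1,"translation":[3.5,-3.5,-25],"rot":[0,0,0]},{"grip":-1,"translation":[3,-4,-25],"rot":[0,0,0]},{"grip":-1,"translation":[0,0,-20],"rot":[0,0,0]},{"grip":-1,"translation":[0,0,-10],"rot":[0,0,0]},{"grip":-1,"translation":[0,0,-3],"rot":[0,0,0]},{"grip":-1,"translation":[0,0,0],"rot":[0,0,0]},{"grip":-1,"translation":[0,0,0],"rot":[0,0,0]}]'; python3 st.py
```

```text
clock: 2.8
position: [0.5443, -0.0332, 0.0636]
ee_rot: [0.001, 0.531, 0.847, 0.0]
force: [0.4, 0.4, 0.4]
finger_gap: 0.004
t 2.8 p [544.28 -33.17  63.57] r 43.9 phi -70.3 F [0.43 0.37 0.42] tq [-0.004 -0.124 -0.027] gap 0.004
q [-0.269  0.178  1.919  0.     1.042 -0.719] toolyaw_y 25.8 z [ 1.8e-03 -5.0e-04 -1.0e+00]
```

```bash
for i in 1; do python3 -m inch '[{"grip":-1,"translation":[0,0,-1],"rot":[0,0,0]},{"grip":-1,"translation":[0,0,-1],"rot":[0,0,0]},{"grip":-1,"translation":[0,0,0],"rot":[0,0,0]}]'; done; python3 st.py; python3 -m inch '[{"grip":-1,"translation":[0,0,-0.5],"rot":[0,0,0]},{"grip":-1,"translation":[0,0,0],"rot":[0,0,0]}]'
```

```text
clock: 3.1
position: [0.5436, -0.033, 0.0607]
ee_rot: [0.0, 0.531, 0.847, 0.0]
force: [0.2, -0.7, 0.3]
finger_gap: 0.006
t 3.1 p [543.64 -32.98  60.72] r 43.5 phi -71.0 F [ 0.16 -0.66  0.27] tq [-0.049 -0.092 -0.041] gap 0.006
q [-0.269  0.182  1.92  -0.     1.038 -0.719] toolyaw_y 25.8 z [ 5.e-04 -1.e-04 -1.e+00]
clock: 3.3
position: [0.5435, -0.033, 0.0599]
ee_rot: [-0.0, 0.531, 0.847, -0.0]
force: [0.2, 0.7, -0.6]
finger_gap: 0.004
```

```bash
python3 -m inch '[{"grip":-1,"translation":[0,0,-1],"rot":[0,0,0]},{"grip":-1,"translation":[0,0,-0.5],"rot":[0,0,0]},{"grip":-1,"translation":[0,0,0],"rot":[0,0,0]}]';  python3 -m inch '[{"grip":-1,"translation":[0,0,-0.5],"rot":[0,0,0]},{"grip":-1,"translation":[0,0,0],"rot":[0,0,0]}]'; python3 -m inch '[{"grip":-1,"translation":[0,0,-0.5],"rot":[0,0,0]},{"grip":-1,"translation":[0,0,0],"rot":[0,0,0]}]'
```

```text
clock: 3.6
position: [0.5434, -0.0329, 0.0583]
ee_rot: [-0.0, 0.531, 0.847, -0.0]
force: [0.1, 0.0, -0.3]
finger_gap: 0.002
clock: 3.8
position: [0.5435, -0.0329, 0.0579]
ee_rot: [-0.0, 0.531, 0.847, -0.0]
force: [0.5, -0.2, -0.4]
finger_gap: 0.002
clock: 4.0
position: [0.5435, -0.033, 0.0574]
ee_rot: [-0.0, 0.531, 0.847, -0.0]
force: [0.1, -0.7, 1.3]
finger_gap: 0.007
```

```bash
python3 -m inch '[{"grip":-1,"translation":[0,0,-0.4],"rot":[0,0,0]},{"grip":-1,"translation":[0,0,0],"rot":[0,0,0]}]'
```

```text
clock: 4.2
position: [0.5435, -0.0329, 0.057]
ee_rot: [-0.0, 0.531, 0.847, -0.0]
force: [0.1, 0.1, -0.3]
finger_gap: 0.007
```

```bash
python3 -m inch '[{"grip":-1,"translation":[0,0,-0.4],"rot":[0,0,0]},{"grip":-1,"translation":[0,0,0],"rot":[0,0,0]}]'
```

```text
clock: 4.4
position: [0.5435, -0.0329, 0.0566]
ee_rot: [-0.0, 0.531, 0.847, -0.0]
force: [1.2, 0.3, -0.9]
finger_gap: 0.005
```

```bash
python3 -m inch '[{"grip":-1,"translation":[0,0,-0.4],"rot":[0,0,0]},{"grip":-1,"translation":[0,0,0],"rot":[0,0,0]}]'
```

```text
clock: 4.6
position: [0.5435, -0.033, 0.0565]
ee_rot: [-0.0, 0.531, 0.847, -0.0]
force: [-1.1, 1.5, 2.5]
finger_gap: 0.003
```

```bash
python3 -m inch '[{"grip":-1,"translation":[0,0,-0.3],"rot":[0,0,0]},{"grip":-1,"translation":[0,0,0],"rot":[0,0,0]}]';python3 st.py
```

```text
clock: 4.8
position: [0.5436, -0.033, 0.0565]
ee_rot: [-0.0, 0.531, 0.847, -0.0]
force: [-3.6, -0.2, 4.1]
finger_gap: 0.002
t 4.8 p [543.6  -33.    56.49] r 43.5 phi -71.1 F [-3.6  -0.2   4.11] tq [0.012 0.375 0.024] gap 0.002
q [-0.269  0.189  1.921 -0.     1.031 -0.719] toolyaw_y 25.8 z [-1.e-04 -1.e-04 -1.e+00]
```

```bash
python3 -m inch '[{"grip":-1,"translation":[0,0,-0.3],"rot":[0,0,0]},{"grip":-1,"translation":[0,0,0],"rot":[0,0,0]}]';python3 st.py
```

```text
clock: 5.0
position: [0.5436, -0.033, 0.0563]
ee_rot: [-0.0, 0.531, 0.847, -0.0]
force: [-3.4, 0.3, 6.0]
finger_gap: 0.005
t 5.0 p [543.64 -32.97  56.3 ] r 43.5 phi -71.0 F [-3.45  0.27  5.95] tq [0.041 0.388 0.054] gap 0.005
q [-0.269  0.19   1.921 -0.     1.03  -0.719] toolyaw_y 25.8 z [-1.e-04 -1.e-04 -1.e+00]
```

```bash
python3 - <<'E'
import numpy as np
C=np.array([529.5,8.2]);p=np.array([543.5,-33.0])
ph=-71.
for k in range(25):
    ph-=4; t=C+42.5*np.array([np.cos(np.radians(ph)),np.sin(np.radians(ph))]); d=(t-p).round(1); p=p+d; print(k,ph,d,end=' | ')
E
python3 -m inch '[{"grip":-1,"translation":[0,0,-0.3],"rot":[0,0,0]},{"grip":-1,"translation":[0,0,0],"rot":[0,0,0]}]';python3 st.py
```

```text
0 -75.0 [-3.   0.1] | 1 -79.0 [-2.9 -0.6] | 2 -83.0 [-2.9 -0.5] | 3 -87.0 [-3.  -0.2] | 4 -91.0 [-2.9 -0.1] | 5 -95.0 [-3.   0.2] | 6 -99.0 [-2.9  0.3] | 7 -103.0 [-3.   0.6] | 8 -107.0 [-2.8  0.8] | 9 -111.0 [-2.8  0.9] | 10 -115.0 [-2.8  1.2] | 11 -119.0 [-2.6  1.3] | 12 -123.0 [-2.5  1.6] | 13 -127.0 [-2.5  1.7] | 14 -131.0 [-2.3  1.8] | 15 -135.0 [-2.2  2. ] | 16 -139.0 [-2.   2.2] | 17 -143.0 [-1.8  2.3] | 18 -147.0 [-1.7  2.5] | 19 -151.0 [-1.6  2.5] | 20 -155.0 [-1.3  2.6] | 21 -159.0 [-1.2  2.8] | 22 -163.0 [-0.9  2.8] | 23 -167.0 [-0.8  2.8] | 24 -171.0 [-0.6  3. ] | clock: 5.2
position: [0.5437, -0.033, 0.0562]
ee_rot: [-0.0, 0.531, 0.847, -0.0]
force: [-2.5, 0.5, 6.8]
finger_gap: 0.009
t 5.2 p [543.69 -32.97  56.15] r 43.5 phi -71.0 F [-2.48  0.54  6.79] tq [0.09  0.481 0.015] gap 0.009
q [-0.269  0.19   1.921 -0.     1.03  -0.719] toolyaw_y 25.8 z [-0.e+00 -1.e-04 -1.e+00]
```

```bash
python3 -m inch '[{"grip":-1,"translation":[0,0,-0.2],"rot":[0,0,0]},{"grip":-1,"translation":[-3,0.1,0],"rot":[0,0,-4]},{"grip":-1,"translation":[-2.9,-0.6,0],"rot":[0,0,-4]},{"grip":-1,"translation":[-2.9,-0.5,0],"rot":[0,0,-4]},{"grip":-1,"translation":[-3,-0.2,0],"rot":[0,0,-4]}]';python3 st.py; python3 - <<'E'
from station import ctrl
import cv2
f=ctrl.grab_frame("top");c=f["img"][145:250,215:325,::-1]; cv2.imwrite("pics/c3.png",cv2.resize(c,None,fx=5.4,fy=5.4,interpolation=cv2.INTER_CUBIC))
E
```

```text
clock: 5.7
position: [0.5337, -0.0346, 0.0564]
ee_rot: [0.002, 0.645, 0.764, 0.001]
force: [2.5, -0.2, 4.5]
finger_gap: 0.007
t 5.7 p [533.66 -34.58  56.43] r 43.0 phi -84.4 F [ 2.52 -0.24  4.51] tq [-0.035 -0.607  0.028] gap 0.007
q [-2.770e-01  1.650e-01  1.950e+00  1.000e-03  1.022e+00 -4.450e-01] toolyaw_y 9.6 z [ 4.9e-03 -9.0e-04 -1.0e+00]
```

View pics/c3.png

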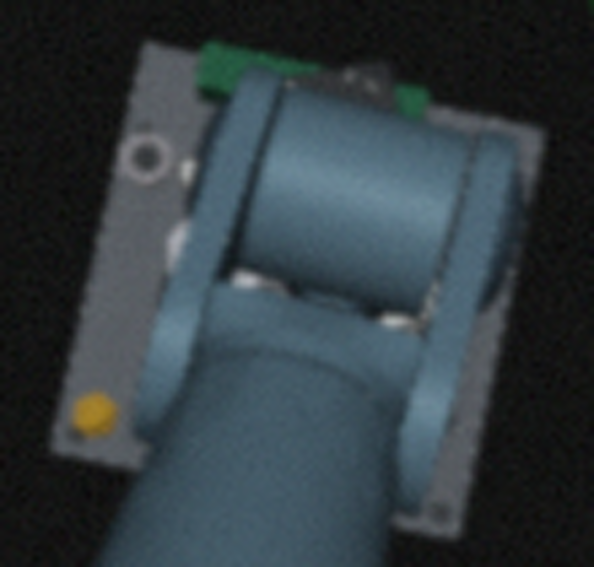

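The arm hides the jig in this top view, so I'll use the scene camera. I'll also press a little more.

```bash
python3 -m inch '[{"grip":-1,"translation":[0,0,-0.3],"rot":[0,0,0]},{"grip":-1,"translation":[0,0,0],"rot":[0,0,0]}]';python3 st.py; python3 - <<'E'
from station import ctrl
import cv2
f=ctrl.grab_frame("scene");c=f["img"][185:285,215:345,::-1]; cv2.imwrite("pics/c4.png",cv2.resize(c,None,fx=6,fy=6,interpolation=cv2.INTER_CUBIC))
E
```

```text
clock: 5.95
position: [0.5334, -0.0346, 0.0562]
ee_rot: [0.002, 0.644, 0.765, 0.001]
force: [1.3, 0.1, 5.5]
finger_gap: 0.003
t 5.95 p [533.36 -34.6   56.22] r 43.0 phi -84.8 F [1.34 0.13 5.5 ] tq [-0.039 -0.292 -0.047] gap 0.003
q [-0.277  0.166  1.95   0.     1.023 -0.45 ] toolyaw_y 9.9 z [ 3.5e-03 -9.0e-04 -1.0e+00]
```

View pics/c4.png

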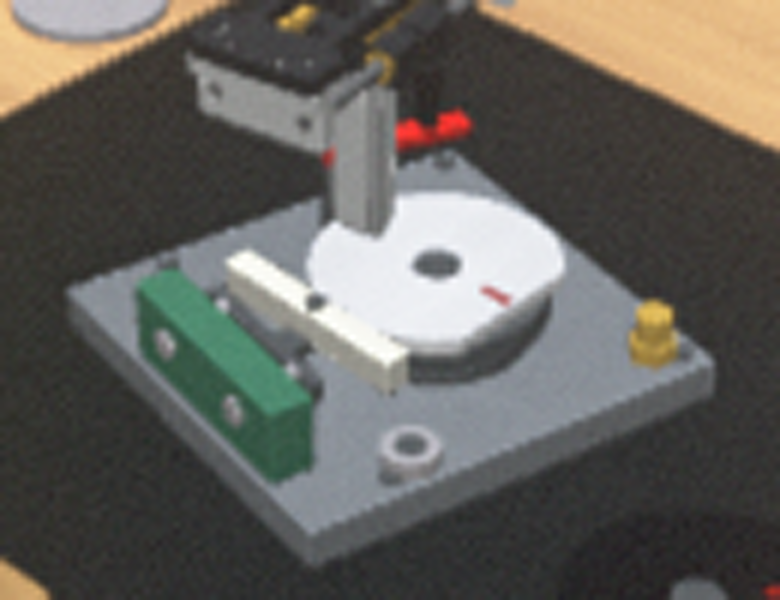

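The disc (mark at crop (495,295)) hasn't moved: the finger slipped at about 4.5 N. I'll press harder.

```bash
python3 -m inch '[{"grip":-1,"translation":[0,0,-0.4],"rot":[0,0,0]},{"grip":-1,"translation":[0,0,-0.4],"rot":[0,0,0]},{"grip":-1,"translation":[0,0,0],"rot":[0,0,0]}]';python3 st.py
```

```text
clock: 6.3
position: [0.5334, -0.0346, 0.0557]
ee_rot: [0.002, 0.643, 0.765, 0.001]
force: [-0.0, -0.7, 9.8]
finger_gap: 0.003
t 6.3 p [533.39 -34.63  55.72] r 43.0 phi -84.8 F [-0.03 -0.72  9.76] tq [-0.02  -0.037 -0.006] gap 0.003
q [-0.277  0.167  1.95  -0.     1.022 -0.45 ] toolyaw_y 9.9 z [ 0.0032 -0.001  -1.    ]
```

```bash
python3 -m inch '[{"grip":-1,"translation":[-2.9,-0.1,0],"rot":[0,0,-4]},{"grip":-1,"translation":[-3,0.2,0],"rot":[0,0,-4]},{"grip":-1,"translation":[-2.9,0.3,0],"rot":[0,0,-4]}]';python3 st.py;  python3 -m inch '[{"grip":-1,"translation":[-3,0.6,0],"rot":[0,0,-4]},{"grip":-1,"translation":[-2.8,0.8,0],"rot":[0,0,-4]}]'; python3 st.py; python3 - <<'E'
from station import ctrl
import cv2
f=ctrl.grab_frame("scene");c=f["img"][185:285,215:345,::-1]; cv2.imwrite("pics/c5.png",cv2.resize(c,None,fx=6,fy=6,interpolation=cv2.INTER_CUBIC))
E
```

```text
clock: 6.6
position: [0.5258, -0.0346, 0.056]
ee_rot: [0.003, 0.721, 0.693, 0.002]
force: [3.2, -0.6, 6.3]
finger_gap: 0.007
t 6.6 p [525.75 -34.58  56.05] r 42.9 phi -95.0 F [ 3.21 -0.6   6.31] tq [-0.079 -0.807  0.058] gap 0.007
q [-0.281  0.147  1.971  0.     1.016 -0.242] toolyaw_y -2.3 z [ 0.0066 -0.0018 -1.    ]
clock: 6.8
position: [0.5199, -0.0335, 0.0561]
ee_rot: [0.003, 0.767, 0.641, 0.002]
force: [3.4, -1.9, 6.4]
finger_gap: 0.004
t 6.8 p [519.9  -33.51  56.06] r 42.8 phi -103.0 F [ 3.38 -1.94  6.42] tq [-0.484 -0.593 -0.018] gap 0.004
q [-2.820e-01  1.340e-01  1.986e+00 -1.000e-03  1.015e+00 -1.020e-01] toolyaw_y -10.3 z [ 0.0064 -0.0025 -1.    ]
```

View pics/c5.png

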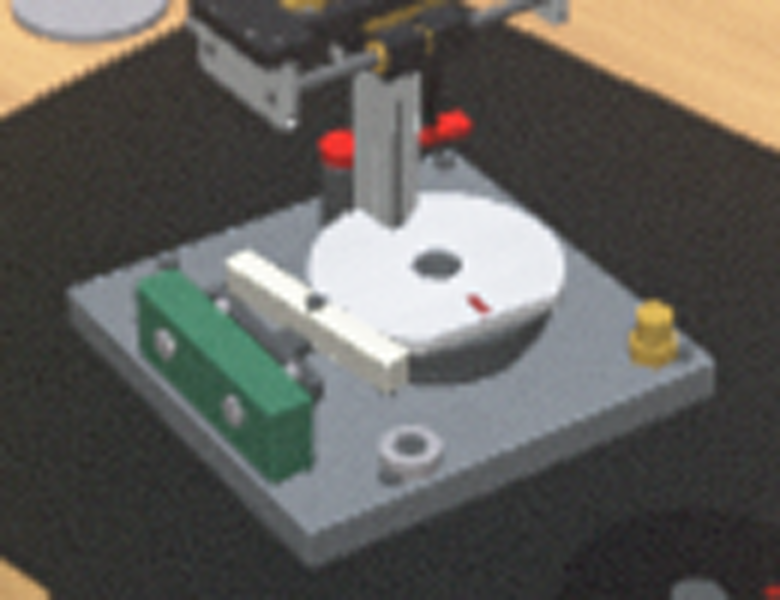

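It is turning: the mark moved to crop (480,303). I'll continue.

```bash
python3 -m inch '[{"grip":-1,"translation":[-2.8,0.9,-0.2],"rot":[0,0,-4]},{"grip":-1,"translation":[-2.8,1.2,-0.1],"rot":[0,0,-4]},{"grip":-1,"translation":[-2.6,1.3,0],"rot":[0,0,-4]},{"grip":-1,"translation":[-2.5,1.6,0],"rot":[0,0,-4]}]';python3 st.py;  python3 -m inch '[{"grip":-1,"translation":[-2.5,1.7,0],"rot":[0,0,-4]},{"grip":-1,"translation":[-2.3,1.8,0],"rot":[0,0,-4]},{"grip":-1,"translation":[-2.2,2,0],"rot":[0,0,-4]}]'; python3 st.py; python3 - <<'E'
from station import ctrl
import cv2
f=ctrl.grab_frame("scene");c=f["img"][185:285,215:345,::-1]; cv2.imwrite("pics/c6.png",cv2.resize(c,None,fx=6,fy=6,interpolation=cv2.INTER_CUBIC))
E
```

```text
clock: 7.25
position: [0.509, -0.0291, 0.0558]
ee_rot: [0.003, 0.849, 0.528, 0.001]
force: [1.6, -4.8, 7.3]
finger_gap: 0.005
t 7.25 p [509.02 -29.08  55.83] r 42.5 phi -118.8 F [ 1.63 -4.82  7.28] tq [-1.001 -0.371  0.017] gap 0.005
q [-2.790e-01  1.100e-01  2.013e+00 -2.000e-03  1.012e+00  1.810e-01] toolyaw_y -26.2 z [ 0.0057 -0.0038 -1.    ]
clock: 7.55
position: [0.5016, -0.0238, 0.0557]
ee_rot: [0.003, 0.9, 0.437, 0.001]
force: [0.4, -5.5, 8.4]
finger_gap: 0.008
t 7.55 p [501.57 -23.77  55.68] r 42.4 phi -131.1 F [ 0.43 -5.51  8.41] tq [-1.098 -0.085 -0.026] gap 0.008
q [-0.272  0.094  2.032 -0.003  1.011  0.397] toolyaw_y -38.2 z [ 0.0045 -0.0042 -1.    ]
```

View pics/c6.png

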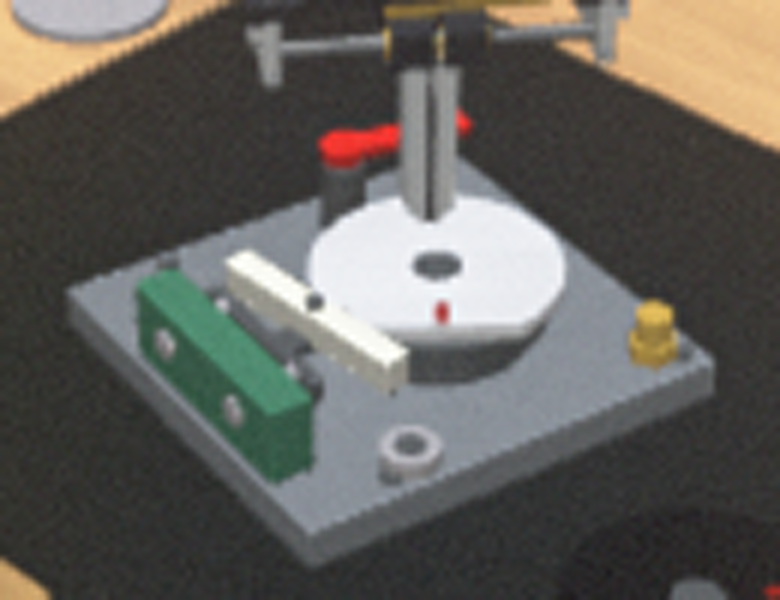

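```bash
python3 - <<'E'
import numpy as np
from h import *
s=np.load("scene0.npz")
S=lambda u,v:((u+.5)/6-.5+215,(v+.5)/6-.5+185)
c=w(s,*S(437,264),z=.0555)
for q in [(495,295),(442,313)]:
    m=w(s,*S(*q),z=.0555);d=m-c;print(c,np.hypot(*d[:2]),np.degrees(np.arctan2(d[1],d[0])))
C=np.array([529.5,8.2]);p=C+42.5*np.array([np.cos(np.radians(-135)),np.sin(np.radians(-135))]);ph=-135
for k in range(18):
    ph-=4; t=C+43.2*np.array([np.cos(np.radians(ph)),np.sin(np.radians(ph))]); d=(t-p).round(1); p=p+d; print(ph,d,end=' | ')
E
```

```text
[0.52928073 0.01026334 0.0555    ] 0.036331645657884784 90.46512641509544
[0.52928073 0.01026334 0.0555    ] 0.03898704008810059 46.48563922685397
-139 [-2.6  1.7] | -143 [-1.8  2.4] | -147 [-1.8  2.4] | -151 [-1.5  2.6] | -155 [-1.4  2.7] | -159 [-1.2  2.8] | -163 [-1.   2.8] | -167 [-0.7  2.9] | -171 [-0.6  3. ] | -175 [-0.4  3. ] | -179 [-0.1  3. ] | -183 [0. 3.] | -187 [0.3 3. ] | -191 [0.4 3. ] | -195 [0.7 2.9] | -199 [0.9 2.9] | -203 [1.1 2.8] | -207 [1.3 2.8] |
```

```bash
python3 -m inch '[{"grip":-1,"translation":[-2.6,1.7,0],"rot":[0,0,-4]},{"grip":-1,"translation":[-1.8,2.4,0],"rot":[0,0,-4]},{"grip":-1,"translation":[-1.8,2.4,0],"rot":[0,0,-4]}]';python3 st.py;  python3 -m inch '[{"grip":-1,"translation":[-1.5,2.6,0],"rot":[0,0,-4]},{"grip":-1,"translation":[-1.4,2.7,0],"rot":[0,0,-4]},{"grip":-1,"translation":[-1.2,2.8,0],"rot":[0,0,-4]}]'; python3 st.py; python3 - <<'E'
from station import ctrl
import cv2
f=ctrl.grab_frame("scene");c=f["img"][185:285,215:345,::-1]; cv2.imwrite("pics/c7.png",cv2.resize(c,None,fx=6,fy=6,interpolation=cv2.INTER_CUBIC))
E
```

```text
clock: 7.9
position: [0.4954, -0.017, 0.0556]
ee_rot: [0.002, 0.94, 0.34, 0.001]
force: [-0.3, -4.3, 8.0]
finger_gap: 0.008
t 7.9 p [495.37 -16.99  55.65] r 42.4 phi -143.6 F [-0.3  -4.35  8.04] tq [-0.983 -0.129 -0.042] gap 0.008
q [-0.262  0.079  2.048 -0.003  1.01   0.616] toolyaw_y -50.2 z [ 0.0044 -0.0036 -1.    ]
clock: 8.2
position: [0.4907, -0.0088, 0.0554]
ee_rot: [0.002, 0.971, 0.24, 0.001]
force: [-1.3, -4.4, 10.0]
finger_gap: 0.003
t 8.2 p [490.66  -8.76  55.43] r 42.4 phi -156.4 F [-1.28 -4.43  9.97] tq [-0.94   0.276 -0.048] gap 0.003
q [-0.248  0.069  2.059 -0.003  1.01   0.84 ] toolyaw_y -62.2 z [ 0.0027 -0.0034 -1.    ]
```

View pics/c7.png

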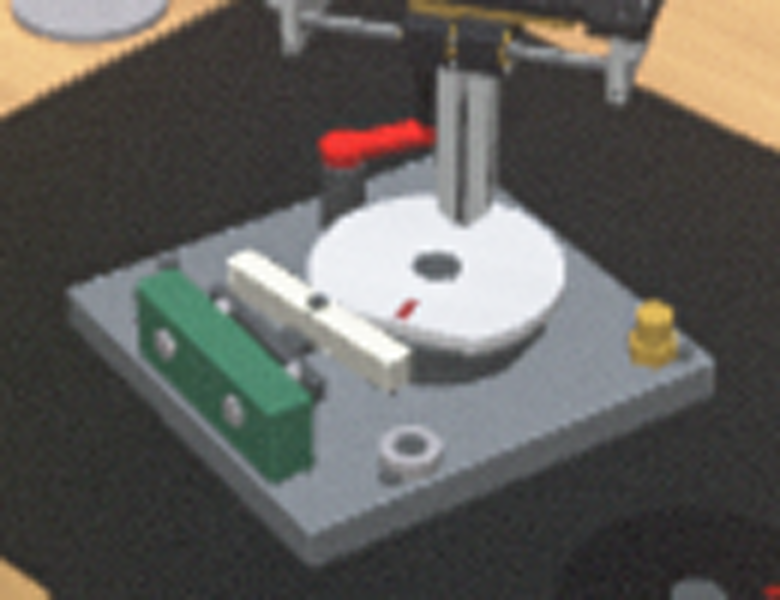

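The disc follows (mark at crop (407,309), about 21°). I'll go slower now and watch the tangential force.

```bash
python3 -m inch '[{"grip":-1,"translation":[-1,2.8,0.3],"rot":[0,0,-4]},{"grip":-1,"translation":[-0.7,2.9,0.1],"rot":[0,0,-4]}]';python3 st.py;  python3 -m inch '[{"grip":-1,"translation":[-0.3,1.5,0],"rot":[0,0,-2]},{"grip":-1,"translation":[-0.3,1.5,0],"rot":[0,0,-2]}]'; python3 st.py; python3 -m inch '[{"grip":-1,"translation":[-0.2,1.5,0],"rot":[0,0,-2]}]';python3 st.py;python3 - <<'E'
from station import ctrl
import cv2
f=ctrl.grab_frame("scene");c=f["img"][185:285,215:345,::-1]; cv2.imwrite("pics/c8.png",cv2.resize(c,None,fx=6,fy=6,interpolation=cv2.INTER_CUBIC))
E
```

```text
clock: 8.45
position: [0.4886, -0.0027, 0.0556]
ee_rot: [0.001, 0.985, 0.172, 0.001]
force: [-1.3, -3.7, 8.6]
finger_gap: 0.006
t 8.45 p [488.57  -2.67  55.57] r 42.3 phi -165.1 F [-1.3  -3.73  8.58] tq [-0.688  0.33  -0.001] gap 0.006
q [-2.370e-01  6.400e-02  2.063e+00 -2.000e-03  1.012e+00  9.900e-01] toolyaw_y -70.2 z [ 0.0018 -0.0025 -1.    ]
clock: 8.65
position: [0.4879, 0.0005, 0.0555]
ee_rot: [0.001, 0.99, 0.138, 0.001]
force: [-1.8, -4.1, 9.3]
finger_gap: 0.008
t 8.65 p [4.8787e+02 4.8000e-01 5.5490e+01] r 42.3 phi -169.5 F [-1.82 -4.05  9.33] tq [-0.575  0.37  -0.013] gap 0.008
q [-2.310e-01  6.300e-02  2.065e+00 -2.000e-03  1.012e+00  1.065e+00] toolyaw_y -74.2 z [ 0.0016 -0.0023 -1.    ]
clock: 8.75
position: [0.4876, 0.002, 0.0555]
ee_rot: [0.001, 0.993, 0.121, 0.001]
force: [-2.3, -3.4, 9.6]
finger_gap: 0.005
t 8.75 p [487.61   2.03  55.47] r 42.3 phi -171.6 F [-2.28 -3.45  9.56] tq [-0.548  0.375 -0.037] gap 0.005
q [-2.280e-01  6.300e-02  2.065e+00 -2.000e-03  1.012e+00  1.102e+00] toolyaw_y -76.2 z [ 0.0014 -0.0021 -1.    ]
```

View pics/c8.png

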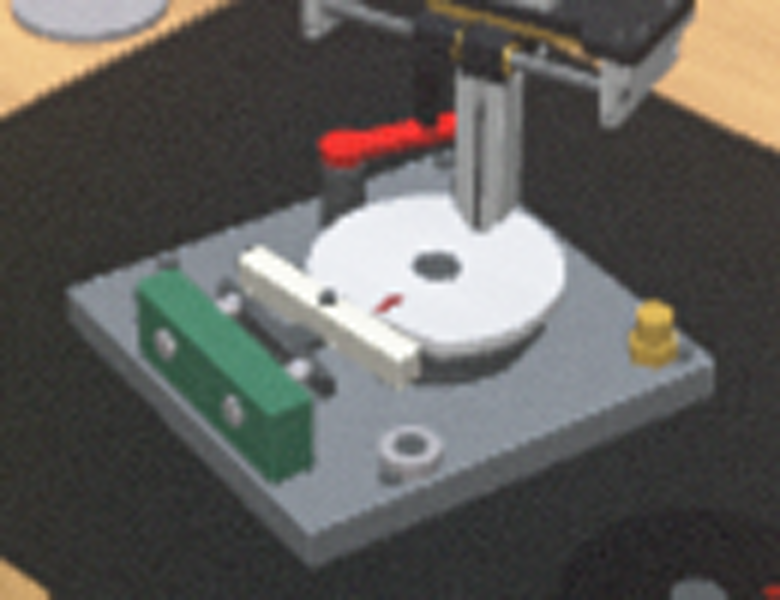

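The bar is moving in (its end went from crop (400,370) to (413,365)). I'll use 1° steps now, going by feel.

```bash
for i in 1; do python3 -m inch '[{"grip":-1,"translation":[0.1,0.8,0.2],"rot":[0,0,-1]},{"grip":-1,"translation":[0,0.8,0.1],"rot":[0,0,-1]}]' | sed -n '2p;4p'; python3 -m inch '[{"grip":-1,"translation":[0,0.8,0],"rot":[0,0,-1]}]'| sed -n '2p;4p';python3 -m inch '[{"grip":-1,"translation":[0,0.8,0],"rot":[0,0,-1]}]'| sed -n '2p;4p';python3 -m inch '[{"grip":-1,"translation":[0,0.8,0],"rot":[0,0,-1]}]'| sed -n '2p;4p'; done; python3 st.py
```

```text
position: [0.4874, 0.0037, 0.0556]
force: [-2.4, -3.5, 8.6]
position: [0.4873, 0.0046, 0.0555]
force: [-1.9, -2.3, 9.3]
position: [0.4873, 0.0054, 0.0555]
force: [-2.0, -1.9, 8.1]
position: [0.4872, 0.0062, 0.0555]
force: [-2.3, -1.9, 8.5]
t 9.3 p [487.25   6.25  55.5 ] r 42.3 phi -177.4 F [-2.28 -1.93  8.5 ] tq [-0.434  0.517 -0.018] gap 0.006
q [-2.200e-01  6.300e-02  2.065e+00 -2.000e-03  1.013e+00  1.197e+00] toolyaw_y -81.1 z [ 2.0e-04 -1.5e-03 -1.0e+00]
```

```bash
python3 -m inch '[{"grip":-1,"translation":[0,0.4,0],"rot":[0,0,-0.5]}]' | sed -n '2p;4p'; python3 -m inch '[{"grip":-1,"translation":[0,0.4,0],"rot":[0,0,-0.5]}]'| sed -n '2p;4p';python3 -m inch '[{"grip":-1,"translation":[0,0.4,0],"rot":[0,0,-0.5]}]'| sed -n '2p;4p';python3 -m inch '[{"grip":-1,"translation":[0,0.4,0],"rot":[0,0,-0.5]}]'| sed -n '2p;4p'; python3 -c '
from station import ctrl
import cv2
f=ctrl.grab_frame("scene");c=f["img"][185:285,215:345,::-1]; cv2.imwrite("pics/c9.png",cv2.resize(c,None,fx=6,fy=6,interpolation=cv2.INTER_CUBIC))'
```

```text
position: [0.4872, 0.0067, 0.0555]
force: [-2.3, -3.2, 8.6]
position: [0.4872, 0.0071, 0.0555]
force: [-2.9, -1.4, 10.3]
position: [0.4872, 0.0075, 0.0555]
force: [-3.6, -1.7, 8.6]
position: [0.4872, 0.0079, 0.0555]
force: [-3.0, -2.3, 9.9]
```

View pics/c9.png

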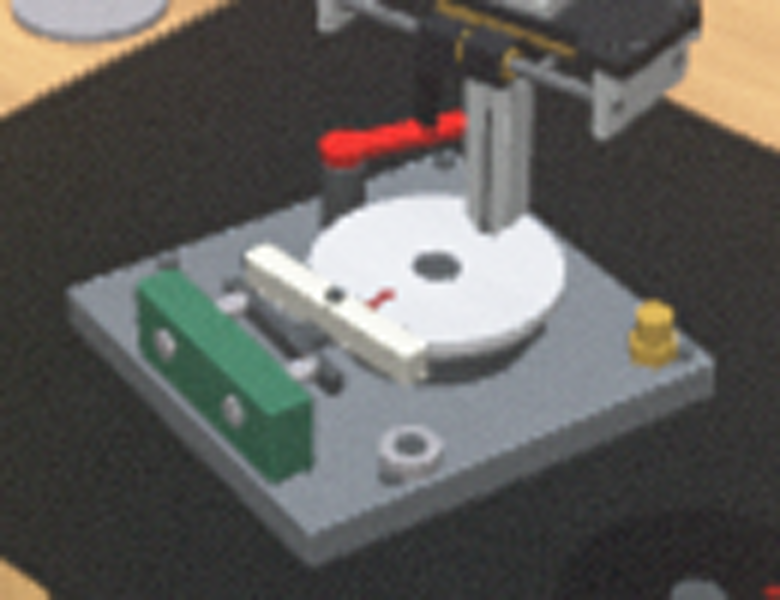

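```bash
python3 -m inch '[{"grip":-1,"translation":[0,0.4,0],"rot":[0,0,-0.5]}]' | sed -n '2p;4p'; python3 -m inch '[{"grip":-1,"translation":[0,0.4,0.1],"rot":[0,0,-0.5]}]'| sed -n '2p;4p';python3 -m inch '[{"grip":-1,"translation":[0,0.4,0],"rot":[0,0,-0.5]}]'| sed -n '2p;4p'
```

```text
position: [0.4872, 0.0083, 0.0555]
force: [-2.2, -2.0, 9.1]
position: [0.4872, 0.0088, 0.0556]
force: [-1.8, -1.8, 8.3]
position: [0.4872, 0.0092, 0.0555]
force: [-2.6, -2.4, 8.9]
```

```bash
python3 -m inch '[{"grip":-1,"translation":[0,0.4,0],"rot":[0,0,-0.5]}]' | sed -n '2p;4p'; python3 -m inch '[{"grip":-1,"translation":[0,0.4,0],"rot":[0,0,-0.5]}]'| sed -n '2p;4p'
```

```text
position: [0.4872, 0.0095, 0.0556]
force: [-2.4, -2.7, 8.6]
position: [0.4872, 0.0096, 0.0556]
force: [-2.4, -4.2, 7.8]
```

```bash
python3 -m inch '[{"grip":-1,"translation":[0,0.3,0],"rot":[0,0,0]}]' | sed -n '2p;4p'; python3 -c '
from station import ctrl
import cv2
f=ctrl.grab_frame("scene");c=f["img"][185:285,215:345,::-1]; cv2.imwrite("pics/c10.png",cv2.resize(c,None,fx=6,fy=6,interpolation=cv2.INTER_CUBIC))'; python3 st.py
```

```text
position: [0.4872, 0.0096, 0.0556]
force: [-3.3, -5.4, 8.5]
t 10.4 p [487.24   9.6   55.56] r 42.3 phi 178.1 F [-2.43 -5.    8.77] tq [-0.862  0.466 -0.032] gap 0.008
q [-0.212  0.063  2.065 -0.003  1.013  1.283] toolyaw_y -85.5 z [ 2.0e-04 -2.9e-03 -1.0e+00]
```

View pics/c10.png

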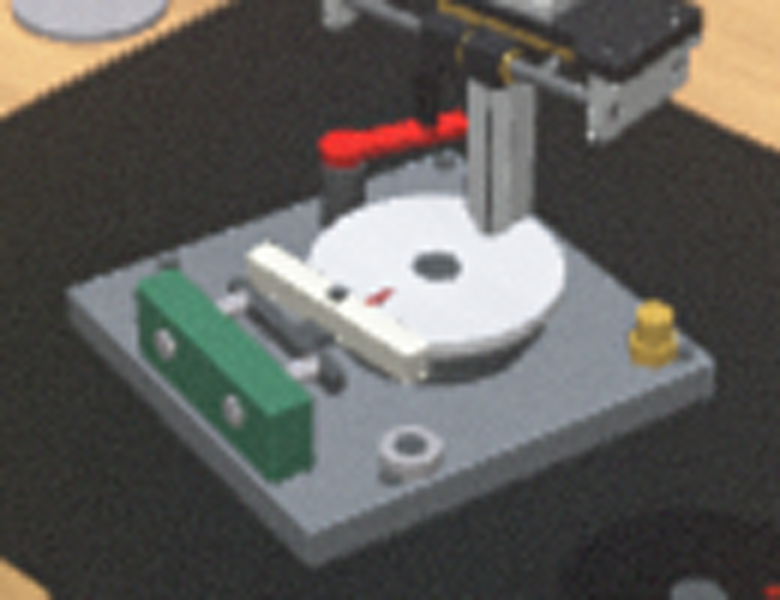

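The tip stopped at y = 9.6 mm while tangential force rose from 2.4 to 5.4 N, a clear stop, so the flat is flush. I'll relax the sideways push and lift, then look.

```bash
python3 -m inch '[{"grip":-1,"translation":[0,-0.4,0],"rot":[0,0,0]},{"grip":-1,"translation":[0,-0.4,0],"rot":[0,0,0]},{"grip":-1,"translation":[0,-0.2,0],"rot":[0,0,0]}]' | sed -n '2p;4p'; python3 -m inch '[{"grip":-1,"translation":[0,0,0.5],"rot":[0,0,0]},{"grip":-1,"translation":[0,0,1],"rot":[0,0,0]},{"grip":-1,"translation":[0,0,2],"rot":[0,0,0]},{"grip":-1,"translation":[0,0,10],"rot":[0,0,0]},{"grip":-1,"translation":[0,0,20],"rot":[0,0,0]},{"grip":-1,"translation":[0,-20,20],"rot":[0,0,0]},{"grip":-1,"translation":[-10,-45,20],"rot":[0,0,0]},{"grip":-1,"translation":[-10,-45,0],"rot":[0,0,0]},{"grip":-1,"translation":[-10,-45,0],"rot":[0,0,0]},{"grip":-1,"translation":[-10,-30,0],"rot":[0,0,0]},{"grip":-1,"translation":[0,0,0],"rot":[0,0,0]}]';python3 st.py; python3 - <<'E'
from station import ctrl
import cv2,numpy as np
f=ctrl.grab_frame("scene");np.savez("scene1.npz",**f);c=f["img"][185:285,215:345,::-1]; cv2.imwrite("pics/c11.png",cv2.resize(c,None,fx=6,fy=6,interpolation=cv2.INTER_CUBIC))
f=ctrl.grab_frame("top");np.savez("top1.npz",**f);c=f["img"][145:250,215:325,::-1]; cv2.imwrite("pics/c12.png",cv2.resize(c,None,fx=5.4,fy=5.4,interpolation=cv2.INTER_CUBIC))
E
```

```text
position: [0.4872, 0.0095, 0.0555]
force: [-2.7, -1.1, 9.1]
clock: 11.8
position: [0.4459, -0.1777, 0.1285]
ee_rot: [0.0, 0.999, 0.035, 0.0]
force: [0.2, 0.2, 1.1]
finger_gap: 0.003
t 11.8 p [ 445.95 -177.71  128.45] r 203.8 phi -114.2 F [0.24 0.19 1.1 ] tq [ 0.049 -0.001  0.053] gap 0.003
q [-0.616 -0.074  2.047 -0.     1.168  0.885] toolyaw_y -86.0 z [ 1.e-04 -6.e-04 -1.e+00]
```

View pics/c11.png

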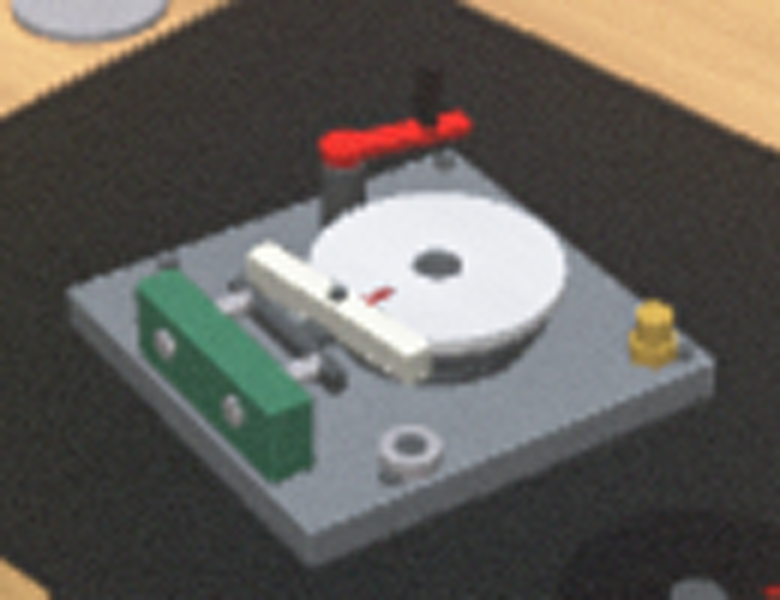

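View pics/c12.png

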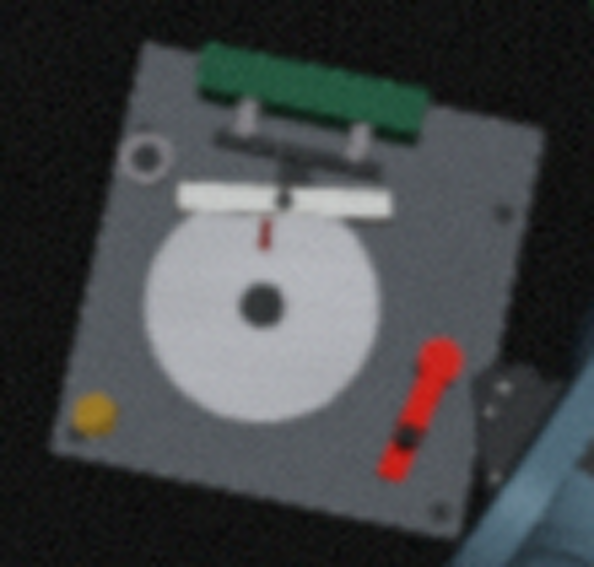

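```bash
python3 - <<'E'
import numpy as np,cv2
from h import *
z=.0085
for fn in ("top0","top1"):
    f=np.load(fn+".npz"); I=f["img"].astype(int)
    # bar mask: bright, warmish white near box
    sub=I[170:190,245:292].astype(float); 
    # subpixel edge between bar and dark behind, per column
    for side in ("far","near"):
        pts=[]
        for u in (list(range(253,264))+list(range(271,285))):
            col=I[168:192,u].sum(1)/3.
            b=np.argmax(col[:14] if fn=="top0" else col[:16]) 
            g=np.abs(np.diff(col))
            if side=="far":
                j=b
                while j>0 and col[j]>150: j-=1
                v=168+j+(150-col[j])/(col[j+1]-col[j])
                pts.append(w(f,u,v,z=z+.052))
        if pts:
            p=np.array(pts); k=np.polyfit(p[:,1],p[:,0],1); r=p[:,0]-np.polyval(k,p[:,1])
            ok=abs(r)<.002; k=np.polyfit(p[ok,1],p[ok,0],1)
            print(fn,side,"normal yaw deg",-np.degrees(np.arctan(k[0])),"x at y=.008",np.polyval(k,.0082), "rms",r.std())
f=np.load("top1.npz");I=f["img"].astype(int)
# disc centre from hole, mark from red
roi=I[145:250,215:325]
R=(roi[...,0]-roi[...,1]>40); R[45:,]=0; v,u=np.nonzero(R); wt=(roi[...,0]-roi[...,1])[v,u]
m=w(f,(u*wt).sum()/wt.sum()+215,(v*wt).sum()/wt.sum()+145,z=z+.048)
g=roi.sum(2)/3.; box=np.zeros_like(g,bool); box[50:63,42:55]=1
wt=np.where(box,np.clip(190-g-40,0,None),0);vv,uu=np.indices(g.shape)
c=w(f,(uu*wt).sum()/wt.sum()+215,(vv*wt).sum()/wt.sum()+145,z=z+.048)
d=m-c;print("c",c,"mark yaw",np.degrees(np.arctan2(d[1],d[0])),np.hypot(*d[:2]))
E
```

```text
top0 far normal yaw deg -2.984485684588933 x at y=.008 0.6032034986225666 rms 0.00039557343355278414
top1 far normal yaw deg -2.9294388608233644 x at y=.008 0.5909989943499807 rms 0.00029035594270573726
c [0.52923442 0.00888686 0.0565    ] mark yaw -3.235054995182193 0.03748014779548285
```

The far edge of the bar moved 12.2 mm inward. The disc mark reads -3.2° and the bar normal -2.9°, so the flat is flush as closely as the picture can show. Keeper next: I'll compute the pin path.

```bash
python3 - <<'E'
import numpy as np
from h import *
f=np.load("top1.npz");z=.0085
T=lambda u,v:((u+.5)/5.4-.5+215,(v+.5)/5.4-.5+145)
post=w(f,*T(441,359),z=z+.061); pinTop=w(f,*T(406,437),z=z+.095); pinS=None
a=np.radians(-12.25);R=np.array([[np.cos(a),-np.sin(a)],[np.sin(a),np.cos(a)]])
C=np.array([.5293,.0085]);print("post pix",post,"model",C+R@[-.01,-.095]);print("pin pix",pinTop,"model",C+R@[-.055,-.095])
P=(C+R@[-.01,-.095])*1000
def tcp(th,off):
    t=np.radians(th); u=np.array([-np.cos(t),np.sin(t)]); n=np.array([np.sin(t),np.cos(t)])
    return P+R@(45*u-off*n)
print("approach",tcp(0,28).round(1),"contact",tcp(0,14).round(1))
p=tcp(0,14).round(1);print(p)
for th in range(5,101,5):
    t=tcp(th,13 if th<=90 else 13);d=(t-p).round(1);p=p+d;print(th,d.tolist(),end=' ')
E
```

```text
post pix [ 0.49949517 -0.08251316  0.0695    ] model [ 0.49937081 -0.08221518]
pin pix [ 0.4569148  -0.06298854  0.1035    ] model [ 0.45539541 -0.07266718]
approach [ 449.5 -100. ] contact [452.4 -86.3]
[452.4 -86.3]
5 [0.1, 5.0] 10 [0.3, 4.1] 15 [0.6, 4.0] 20 [1.0, 4.0] 25 [1.3, 3.9] 30 [1.6, 3.7] 35 [2.0, 3.6] 40 [2.2, 3.4] 45 [2.6, 3.2] 50 [2.8, 3.0] 55 [3.1, 2.7] 60 [3.3, 2.4] 65 [3.5, 2.1] 70 [3.6, 1.8] 75 [3.8, 1.5] 80 [3.9, 1.2] 85 [4.1, 0.8] 90 [4.0, 0.4] 95 [4.1, 0.1] 100 [4.1, -0.2]
```

The keeper actually starts at about 12°, the same in the first picture. I'll recompute from there.

```bash
python3 - <<'E'
import numpy as np
a=np.radians(-12.25);R=np.array([[np.cos(a),-np.sin(a)],[np.sin(a),np.cos(a)]])
P=np.array([499.4,-82.3])
def tcp(th,off):
    t=np.radians(th); u=np.array([-np.cos(t),np.sin(t)]); n=np.array([np.sin(t),np.cos(t)])
    return P+R@(45*u-off*n)
print("approach",tcp(12,30).round(1),"contact",tcp(12,14).round(1), "delta", tcp(12,30)-[446,-177.7])
p=tcp(12,30).round(1)
d=(tcp(12,16)-p).round(1);p=p+d;print(d)
for th in range(17,98,5):
    t=tcp(th,13.5);d=(t-p).round(1);p=p+d;print(th,d.tolist(),end=' ')
E
```

```text
approach [446.  -91.2] contact [452.6 -76.6] delta [4.91424606e-02 8.65294871e+01]
[ 5.8 12.8]
17 [1.7, 6.3] 22 [1.1, 4.0] 27 [1.4, 3.8] 32 [1.7, 3.7] 37 [2.1, 3.6] 42 [2.4, 3.3] 47 [2.6, 3.2] 52 [2.9, 2.9] 57 [3.1, 2.6] 62 [3.4, 2.3] 67 [3.5, 2.1] 72 [3.8, 1.7] 77 [3.8, 1.4] 82 [4.0, 1.1] 87 [4.0, 0.7] 92 [4.1, 0.3] 97 [4.1, 0.0]
```

```bash
python3 -m inch '[{"grip":-1,"translation":[0,10,0],"rot":[0,0,7.75]},{"grip":-1,"translation":[0,10,0],"rot":[0,0,7.75]},{"grip":-1,"translation":[0,10,0],"rot":[0,0,7.75]},{"grip":-1,"translation":[0,10,0],"rot":[0,0,7.75]},{"grip":-1,"translation":[0,10,0],"rot":[0,0,7.75]},{"grip":-1,"translation":[0,10,0],"rot":[0,0,7.75]},{"grip":-1,"translation":[0,10,0],"rot":[0,0,7.75]},{"grip":-1,"translation":[0,10,0],"rot":[0,0,7.75]},{"grip":-1,"translation":[0,6.5,-14],"rot":[0,0,0]},{"grip":-1,"translation":[0,0,-20],"rot":[0,0,0]},{"grip":-1,"translation":[0,0,-20],"rot":[0,0,0]},{"grip":-1,"translation":[0,0,0],"rot":[0,0,0]}]' >/dev/null;python3 st.py; python3 - <<'E'
from station import ctrl
import cv2,numpy as np
f=ctrl.grab_frame("scene");c=f["img"][175:275,235:365,::-1]; cv2.imwrite("pics/c13.png",cv2.resize(c,None,fx=6,fy=6,interpolation=cv2.INTER_CUBIC))
E
```

```text
t 13.1 p [444.63 -85.86  71.44] r 126.7 phi -132.1 F [0.37 0.66 0.06] tq [-0.044 -0.028 -0.001] gap 0.003
q [-0.442 -0.046  2.14   0.     1.054 -0.031] toolyaw_y -23.6 z [-0.0055  0.0029 -1.    ]
```

View pics/c13.png

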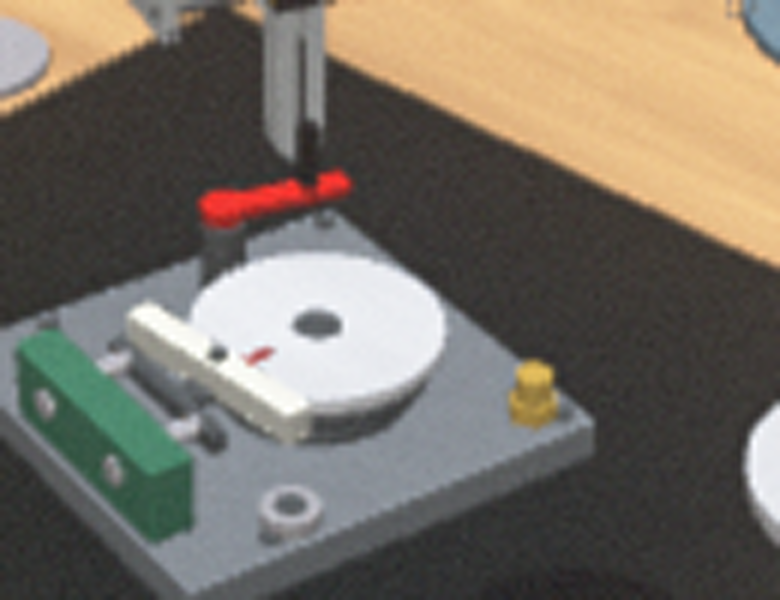

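```bash
python3 -m inch '[{"grip":-1,"translation":[0,0,0],"rot":[0,0,0]},{"grip":-1,"translation":[0,0,0],"rot":[0,0,0]},{"grip":-1,"translation":[0,0,0],"rot":[0,0,0]}]' >/dev/null;python3 st.py
```

```text
t 13.45 p [447.49 -88.62  74.99] r 126.9 phi -130.3 F [-0.65 -0.79 -0.08] tq [-0.048 -0.021 -0.023] gap 0.007
q [-0.445 -0.05   2.136  0.     1.054 -0.032] toolyaw_y -23.7 z [ 1.8e-03 -8.0e-04 -1.0e+00]
```

```bash
python3 -m inch '[{"grip":-1,"translation":[2,5,1],"rot":[0,0,0]},{"grip":-1,"translation":[2,4,0],"rot":[0,0,0]},{"grip":-1,"translation":[1,2,0],"rot":[0,0,0]},{"grip":-1,"translation":[1,3,0],"rot":[0,0,-2]},{"grip":-1,"translation":[1,3,0],"rot":[0,0,-3]}]' >/dev/null;python3 st.py;python3 -m inch '[{"grip":-1,"translation":[1.1,4,0],"rot":[0,0,-5]},{"grip":-1,"translation":[1.4,3.8,0],"rot":[0,0,-5]},{"grip":-1,"translation":[1.7,3.7,0],"rot":[0,0,-5]}]' >/dev/null;python3 st.py; python3 - <<'E'
from station import ctrl
import cv2,numpy as np
f=ctrl.grab_frame("scene");c=f["img"][175:275,235:365,::-1]; cv2.imwrite("pics/c14.png",cv2.resize(c,None,fx=6,fy=6,interpolation=cv2.INTER_CUBIC))
E
```

```text
t 13.95 p [453.65 -71.33  74.98] r 109.9 phi -133.6 F [-1.08 -1.99  0.67] tq [-0.297  0.129 -0.005] gap 0.002
q [-4.030e-01 -4.000e-02  2.126e+00 -1.000e-03  1.056e+00  9.900e-02] toolyaw_y -28.8 z [-7.e-04 -5.e-04 -1.e+00]
t 14.25 p [457.91 -59.84  74.98] r 98.8 phi -136.5 F [-0.62 -1.36 -0.04] tq [-0.257  0.064  0.034] gap 0.005
q [-3.760e-01 -3.400e-02  2.120e+00 -1.000e-03  1.055e+00  3.900e-01] toolyaw_y -43.9 z [-5.e-04 -5.e-04 -1.e+00]
```

View pics/c14.png

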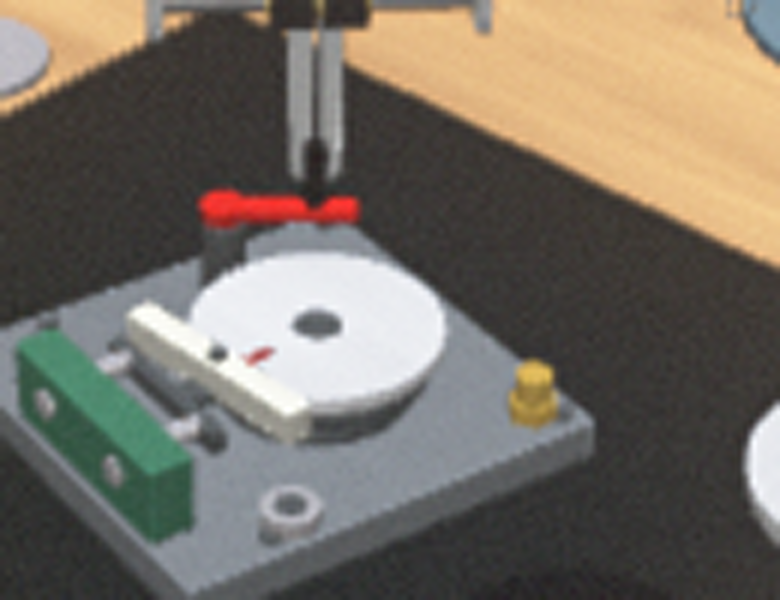

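The pin is centred against the fingers and the arm is swinging. I'll continue.

```bash
python3 -m inch '[{"grip":-1,"translation":[2.1,3.6,0],"rot":[0,0,-5]},{"grip":-1,"translation":[2.4,3.3,0],"rot":[0,0,-5]},{"grip":-1,"translation":[2.6,3.2,0],"rot":[0,0,-5]},{"grip":-1,"translation":[2.9,2.9,0],"rot":[0,0,-5]}]' >/dev/null;python3 st.py;python3 -m inch '[{"grip":-1,"translation":[3.1,2.6,0],"rot":[0,0,-5]},{"grip":-1,"translation":[3.4,2.3,0],"rot":[0,0,-5]},{"grip":-1,"translation":[3.5,2.1,0],"rot":[0,0,-5]},{"grip":-1,"translation":[3.8,1.7,0],"rot":[0,0,-5]}]' >/dev/null;python3 st.py;python3 -m inch '[{"grip":-1,"translation":[3.8,1.4,0],"rot":[0,0,-5]},{"grip":-1,"translation":[4,1.1,0],"rot":[0,0,-5]}]' >/dev/null;python3 st.py; python3 - <<'E'
from station import ctrl
import cv2,numpy as np
f=ctrl.grab_frame("scene");c=f["img"][175:275,235:365,::-1]; cv2.imwrite("pics/c15.png",cv2.resize(c,None,fx=6,fy=6,interpolation=cv2.INTER_CUBIC))
E
```

```text
t 14.7 p [467.91 -46.93  74.97] r 82.7 phi -138.2 F [-0.77 -2.08  0.41] tq [-0.25   0.165 -0.056] gap 0.005
q [-3.410e-01 -1.300e-02  2.100e+00 -1.000e-03  1.055e+00  7.720e-01] toolyaw_y -63.8 z [-5.e-04 -4.e-04 -1.e+00]
t 15.1 p [481.66 -38.15  74.93] r 66.6 phi -135.9 F [-2.2  -0.26  0.57] tq [-0.225  0.154 -0.038] gap 0.005
q [-3.140e-01  1.900e-02  2.068e+00 -1.000e-03  1.055e+00  1.149e+00] toolyaw_y -83.8 z [-8.e-04 -2.e-04 -1.e+00]
t 15.3 p [489.41 -35.65  74.9 ] r 59.4 phi -132.4 F [-2.12 -1.1   1.38] tq [-0.129  0.278 -0.008] gap 0.004
q [-3.040e-01  3.700e-02  2.049e+00 -1.000e-03  1.056e+00  1.333e+00] toolyaw_y -93.8 z [-1.e-03 -2.e-04 -1.e+00]
```

View pics/c15.png

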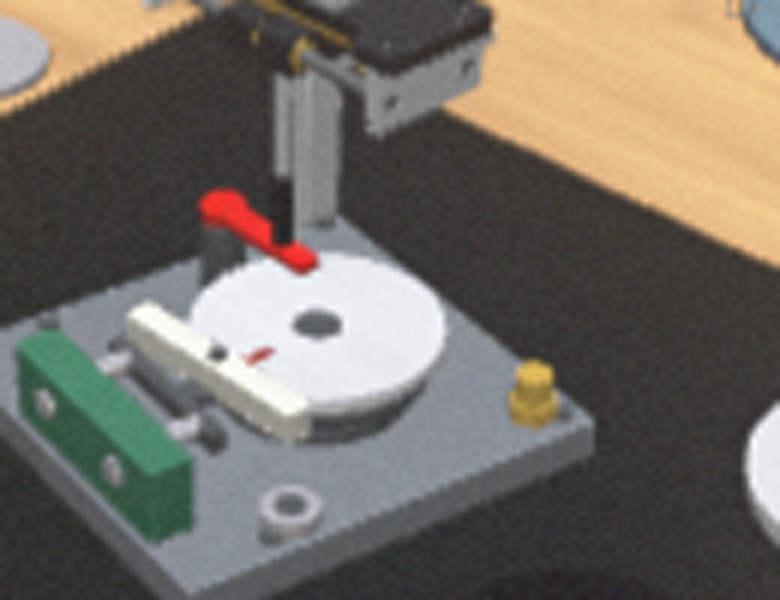

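Nearly there. I'll push gently until the stop is felt.

```bash
python3 -m inch '[{"grip":-1,"translation":[2,0.4,0],"rot":[0,0,-2.5]},{"grip":-1,"translation":[2,0.3,0],"rot":[0,0,-2.5]}]' |sed -n '2p;4p';python3 -m inch '[{"grip":-1,"translation":[2,0.2,0],"rot":[0,0,-2]}]' |sed -n '2p;4p';python3 -m inch '[{"grip":-1,"translation":[1,0,0],"rot":[0,0,-1]}]' |sed -n '2p;4p';python3 -m inch '[{"grip":-1,"translation":[1,0,0],"rot":[0,0,0]}]' |sed -n '2p;4p';python3 -m inch '[{"grip":-1,"translation":[1,0,0],"rot":[0,0,0]}]' |sed -n '2p;4p'
```

```text
position: [0.4932, -0.0349, 0.0748]
force: [-1.1, -0.3, 1.1]
position: [0.4949, -0.0346, 0.0748]
force: [-6.1, -0.4, 3.6]
position: [0.495, -0.0345, 0.0746]
force: [-8.2, -0.7, 6.9]
position: [0.4951, -0.0345, 0.0746]
force: [-11.5, -0.4, 9.7]
position: [0.4952, -0.0345, 0.0745]
force: [-14.9, -1.2, 11.8]
```

The stop is firm: x held at 495 mm while force rose. I'll back off and clear the arm.

```bash
python3 -m inch '[{"grip":-1,"translation":[-3,0,0],"rot":[0,0,0]},{"grip":-1,"translation":[-3,0,0],"rot":[0,0,0]},{"grip":-1,"translation":[-10,0,0],"rot":[0,0,0]},{"grip":-1,"translation":[-15,0,10],"rot":[0,0,0]},{"grip":-1,"translation":[0,0,30],"rot":[0,0,0]},{"grip":-1,"translation":[0,-20,40],"rot":[0,0,0]},{"grip":-1,"translation":[-10,-40,20],"rot":[0,0,0]},{"grip":-1,"translation":[-10,-45,0],"rot":[0,0,0]},{"grip":-1,"translation":[-10,-45,0],"rot":[0,0,0]},{"grip":-1,"translation":[0,-45,0],"rot":[0,0,0]},{"grip":-1,"translation":[0,0,0],"rot":[0,0,0]},{"grip":-1,"translation":[0,0,0],"rot":[0,0,0]}]';python3 - <<'E'
from station import ctrl
import cv2,numpy as np
f=ctrl.grab_frame("scene");np.savez("scene2.npz",**f);cv2.imwrite("pics/s3.png",f["img"][:,:,::-1]);c=f["img"][185:285,215:345,::-1]; cv2.imwrite("pics/c16.png",cv2.resize(c,None,fx=6,fy=6,interpolation=cv2.INTER_CUBIC))
f=ctrl.grab_frame("top");np.savez("top2.npz",**f);c=f["img"][145:250,215:325,::-1]; cv2.imwrite("pics/c17.png",cv2.resize(c,None,fx=5.4,fy=5.4,interpolation=cv2.INTER_CUBIC))
E
```

```text
clock: 17.15
position: [0.437, -0.2302, 0.1747]
ee_rot: [-0.0, 0.995, -0.103, -0.0]
force: [-0.2, 0.4, 0.6]
finger_gap: 0.003
```

View pics/c16.png

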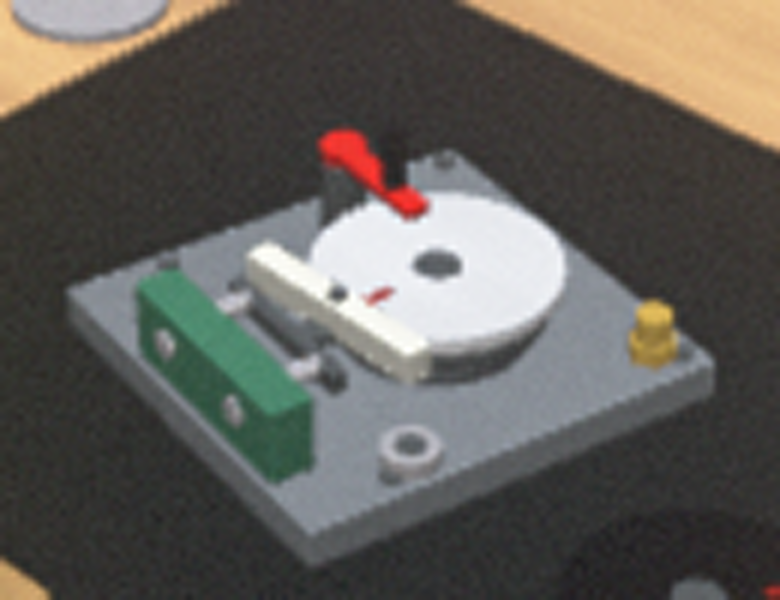

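View pics/c17.png

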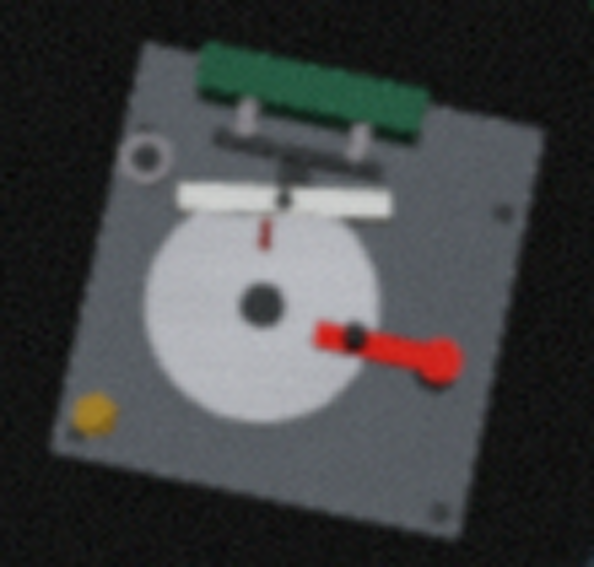

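View pics/s3.png

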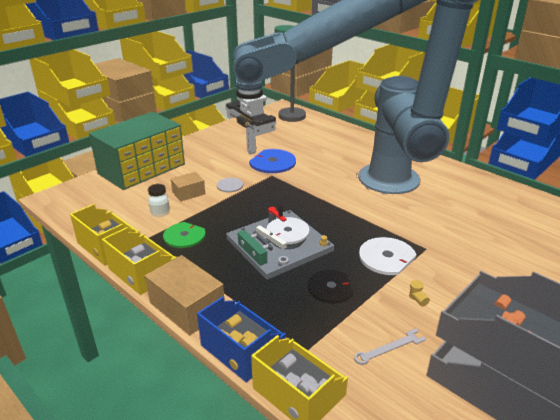

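The arm lies along the jig's y direction (post at crop (441,360), tip at (319,334)). The bar and mark are where they were, and the robot is clear. Handing in.

```bash
python3 -c '
from station import ctrl
print(ctrl.close_job())'
```

```text
the job is handed in; nothing more can be done
None
```

The disc's flat is flush against the white bar and the red keeper arm is fully round over the disc. I handed the job in at about 17 s with the robot touching nothing.

- **Turning the disc:** I pressed with closed fingertips and turned it about 94° clockwise. The highest press I read was about 10 N. My first stroke, at about 4.5 N, slipped without moving the disc, so I pressed harder.
- **Finding flush:** The sideways force dropped to about 2 N just before flush. It then rose to about 5.4 N while the fingertip stayed put, and I took that as the stop. I eased off and lifted.
- **Flush check:** Just before I swung the keeper, the top picture showed the bar had moved in 12.2 mm. The disc mark read -3.2° and the bar's normal -2.9°, a 0.3° difference the picture cannot resolve further. My earlier hand-picked estimate of the bar's angle was about 1° different.
- **Keeper arm:** It started about 12° round, not at 0. I pushed its pin to a firm stop, with about 15 N sideways on the last push, then backed off. The last picture shows the arm along the jig's +y within about 1°, with the bar and mark unchanged by eye.
- **Other things:** The nipple, collar and the rest look unmoved in the final pictures.

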